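Put the stocktaking marker back in the pen cup

ROBOT

A 7-joint arm with a two-finger parallel gripper is mounted at the origin on the work surface. World frame = base frame: x ahead of the robot, y to its left, z up, the work surface at z = 0. Lengths are in mm, angles in rad, forces in N, time in s.
With the tool pointing down it reaches from about 350 to 900 mm from the base axis. Payload 8.1 kg.
Tool frame: the origin (TCP) lies at the centre of the arm's flange, where the gripper is bolted on; the fingertips stand 178 mm ahead of it and the grasp point (between the pads) lies 159 mm ahead of it; z points along the fingers, y is the line along which they close (so a half turn about z gives the same grasp; the last joint's range is limited). The gripper opens to 92 mm and grips with 3 to 60 N. Pads are 19 mm wide; open, the fingers measure 130 mm over their backs; the gripper's body (75 mm by 190 mm) begins 47 mm behind the grasp point.
Start: joints at [-1.286, 0.434, 0.025, 1.573, -0.012, 1.134, -0.075], TCP at [236.369, 578.587, 404.742] pointing down, gripper open.
Joint ranges: [-2.62, 2.62], [-0.44, 2.09], [-1.27, 1.32], [0.08, 2.57], [-1.32, 4.46], [0.12, 2], [-2.74, 2.74]. Speed limits (rad/s): [2.22, 2.22, 3.01, 3.01, 3.14, 3.14, 3.14].

INTERFACE

Orientations are given as a rotation vector (axis times angle).
In Python, from bench import arm, camera, silhouettes gives the robot as it stands. The module is installed in compiled form; this text tells all that it offers.
- The arm moves only by the tool carry_out, never from a script. Its argument "targets" is one flat list of numbers, 4 for each row, row after row: the shift along the tool's x, y, z in mm, then the turn about the tool's z in degrees. A call has 1 to 10 rows; each row shifts and turns the commanded pose from where the row before left it, along the tool's axes as they then stand; what a row does not reach is not made up. A row lasts 1/10 s, in which the tool goes at most 50 mm and 8.59 degrees, less where a joint would pass 70% of its speed; a pose out of reach is approached as far as the arm can. A call with a gripper value outside its range is refused whole. "fingers" is the opening, from 0 (shut) to 1 (fully open), set as the call begins (left out, the last holds). The fingers move at their own pace and stop on an object; "newtons" is the grip in N (left out, the last holds). Time passes only in rows, so rows that do not move let the fingers close. It gives the time, the measured TCP pose, the force, the opening and the grip force at its end, in the units of the state.
- arm.get_obs(): the state, without advancing time (a new reading comes with each control period).
- camera(name): name is "scene" or "top"; returns a dict with "img" (480x640x3 uint8, red, green, blue), "fovy" (degrees; the focal length in pixels is half the picture's height over the tangent of half this angle, whatever the lens; pixels are square), "cx", "cy" (the principal point, pixels), "pose" (4x4, takes a point from camera to world coordinates). Camera axes: x right, y up, looking along -z (the intrinsics and any distortion apply to the point x, -y, -z); pixel columns grow to the right and rows downward; lengths in mm; the calibration is good to about 2 mm. A picture is of the moment at which its call begins. There is no depth.
- arm.sign_off(): hands the job in; it is judged then, once.
Trained networks look in a picture, given as the dict that the camera call returned (one of the last four; its "shot" number tells which), for a name from the list of things; names that differ only in an ending like _2 or _b are one class to them, and where a whole thing is asked for, a point or a joint stands for the part that bears it (a point fixed in the world has none). Each returns a list of dicts, best first, with "score" (0 to 1); they miss things now and then, are a little off and sometimes report something else, mostly with a low value. They report only what shows in the picture. A call takes as long as a camera call. They do not tell look-alikes from the thing itself.
- silhouettes(picture, name): "region" (480x640 bool, what is visible of it) and "position" ([column, row] in pixels, amid what is visible of it).
The state is a dict: "time": time; "joints": joint angles; "qd": joint speeds; "joint_torque": joint torques, N m; "position": TCP position; "eef_rot": TCP orientation; "force": force on the tool from outside, world axes, zero at the start; "moment": the same for the moment, N m; "gripper_width": opening from 0.0 (shut) to 1.0 (fully open); "grasp_force": force on a finger pad.
Only numpy, scipy, OpenCV 4.12 (cv2) and the standard library are available. Lean on these libraries where they do the work, as an engineer would, in place of code of your own. Each camera call takes 0.05 s, during which the arm holds its last target. There are 200 camera calls.

TASK

Stocktaking is over: take the white marker that was left standing on the counter and lower it, cap down as it stands now, into the blue pen cup, so that it stands in the cup on the cup's floor (leaning on the rim as pens do is fine). Lower it into the cup before letting go, do not drop it from above the rim. Leave the yellow marker and the mug where they are, and leave the cup standing upright about where it is.

Things in the scene. Friction and masses are not known exactly. Their poses are not given: they have to be found in the camera images.
- white_marker_mid (a point): the white marker: a round marker pen 150 mm long standing upright on the counter on its black cap. The lowest 45 mm is the cap, 24 mm in diameter; above it is the white barrel, 20 mm in diameter, with a small black plug as the topmost 8 mm. Loose, about 45 g. This point is its centre, on its axis, 75 mm above its foot; z runs along the axis, from the cap to the plug
- pen_cup_rim (a point): the blue pen cup: a round straight-sided blue plastic cup without a handle, 72 mm outer diameter, 64 mm inner diameter, 85 mm high, floor 5 mm thick, standing loose on the counter, about 350 g, empty. This point is the centre of its mouth, at rim height; z points up
- yellow_marker_mid (a point): the yellow marker, a bystander: same shape and size as the white one but with a yellow barrel, standing loose and upright on its black cap. This point is its centre, 75 mm above its foot; z runs from the cap to the plug
- mug: the white coffee mug with a handle, a bystander: 80 mm in diameter, 95 mm high, the handle sticks out on its own +y side; loose. The origin is the centre of its underside
Mind the look-alikes: they are no part of the job. Of the things shaped like the part that bears pen_cup_rim, the blue one is meant. There is more than one size of the part that bears white_marker_mid; the job needs the larger.

How it is judged:
By the outcome, as a careful person would: the job done as asked, in the order asked, and still so for the second after the job is handed in, with the robot touching nothing.
It also fails if it takes over 40 s, if anything falls off the work surface, if the arm or the gripper's body presses on something with over 40 N, if the wrist force passes 120 N, or if a joint passes its speed limit or range.

## Working session

There is one attempt and no reset: what is moved stays moved. The work goes in short steps, Python scripts to look and compute and a tool call to move; the robot and the scene stay as the last step left them, time stands still between calls to the robot, and variables do not carry over. Pictures are saved under pics/ and viewed, at most 10 in all, crops included, and the job is handed in when it is done.

Besides the shell and the picture viewer there is one more tool, called as name(argument=value, ...) on one line, values as JSON. carry_out: Moves the arm, as the interface text tells. Its arguments: {"type":"object","properties":{"targets":{"type":"array","items":{"type":"number"}},"fingers":{"type":"number"},"newtons":{"type":"number"}},"required":["targets"]}

```bash
mkdir -p pics
cat > h.py <<'E'
import numpy as np,cv2
from bench import arm,camera,silhouettes
def ray(c,p):
    f=240/np.tan(np.radians(c["fovy"])/2)
    d=np.array([(p[0]-c["cx"])/f,-(p[1]-c["cy"])/f,-1.])
    T=np.array(c["pose"]);d=T[:3,:3]@d
    return T[:3,3],d/np.linalg.norm(d)
def atz(c,p,z):
    o,d=ray(c,p);return o+d*(z-o[2])/d[2]
def proj(c,P):
    T=np.array(c["pose"]);q=T[:3,:3].T@(np.array(P)-T[:3,3])
    f=240/np.tan(np.radians(c["fovy"])/2)
    return [c["cx"]+f*q[0]/-q[2],c["cy"]-f*q[1]/-q[2]]
def tri(a,b):
    (o1,d1),(o2,d2)=a,b
    s=np.linalg.lstsq(np.c_[d1,-d2],o2-o1,rcond=None)[0]
    p,q=o1+s[0]*d1,o2+s[1]*d2
    return (p+q)/2,np.linalg.norm(p-q)
E
python3 - <<'E'
from h import *
np.set_printoptions(precision=1,suppress=True)
o=arm.get_obs();print(o)
for n in("scene","top"):
    c=camera(n);print(n,{k:v for k,v in c.items() if k!="img"})
    cv2.imwrite(f"pics/{n}0.png",c["img"][:,:,::-1])
    for t in("white_marker_mid","pen_cup_rim","yellow_marker_mid","mug"):
        for r in silhouettes(c,t):
            y,x=np.where(r["region"]);print(t,round(r["score"],2),np.array(r["position"]),x.min(),x.max(),y.min(),y.max(),c["img"][r["region"]].mean(0))
E
```

```text
{'time': 0.0, 'joints': array([-1.3,  0.4,  0. ,  1.6, -0. ,  1.1, -0.1]), 'qd': array([ 0.,  0., -0., -0.,  0.,  0.,  0.]), 'joint_torque': array([  0. , -66.8,   1. , -31.4,  -0.1,   0. ,   0. ]), 'position': array([236.3, 578.4, 404. ]), 'eef_rot': array([-0.6, -3.1,  0. ]), 'force': array([-0.4, -0. , -0. ]), 'moment': array([0., 0., 0.]), 'grasp_force': 0.0, 'gripper_width': 0.9989704168753594}
scene {'fovy': 43.03443511495274, 'cx': 315.10860696802365, 'cy': 236.8440149351612, 'pose': array([[   0.8,   -0.4,    0.4,  832.7],
       [   0.6,    0.6,   -0.6, -469.3],
       [  -0. ,    0.7,    0.7,  684.4],
       [   0. ,    0. ,    0. ,    1. ]]), 'shot': 1}
white_marker_mid 0.76 [315.8 166.8] 311 320 141 192 [115.4  97.6  83.5]
white_marker_mid 0.7 [344.8 171.2] 333 350 128 211 [118.5  98.2  82.6]
pen_cup_rim 0.75 [154.6 261.6] 124 186 220 297 [146.8  76.1  88.1]
pen_cup_rim 0.74 [233.3 278.2] 205 263 240 320 [ 60.   61.  107.4]
yellow_marker_mid 0.75 [357.1 329.1] 343 366 289 373 [135.1  96.8  24.1]
yellow_marker_mid 0.32 [341.3 171.9] 332 350 127 212 [120.2  98.3  81.6]
mug 0.86 [472.  227.7] 440 525 188 271 [147.1 136.5 119.4]
top {'fovy': 54.589307794828464, 'cx': 319.7899236350384, 'cy': 235.6171904373224, 'pose': array([[ -0. ,   1. ,  -0.2, 342. ],
       [ -1. ,  -0. ,  -0. , -16.6],
       [ -0. ,   0.2,   1. , 813. ],
       [  0. ,   0. ,   0. ,   1. ]]), 'shot': 2}
white_marker_mid 0.84 [232.8 262.9] 219 249 246 270 [88.1 79.3 71.2]
white_marker_mid 0.59 [234.2 292. ] 223 242 289 299 [82.5 77.2 70.9]
pen_cup_rim 0.88 [380.6 262.9] 360 408 238 287 [ 44.3  76.  144.3]
pen_cup_rim 0.59 [410.6 333.6] 383 434 313 359 [174.  111.6 128.9]
yellow_marker_mid 0.83 [377.4 149.7] 368 387 127 170 [87.9 66.1 28.3]
mug 0.59 [223.4 138.6] 195 252 108 172 [142.2 136.4 122.5]
```

View pics/scene0.png

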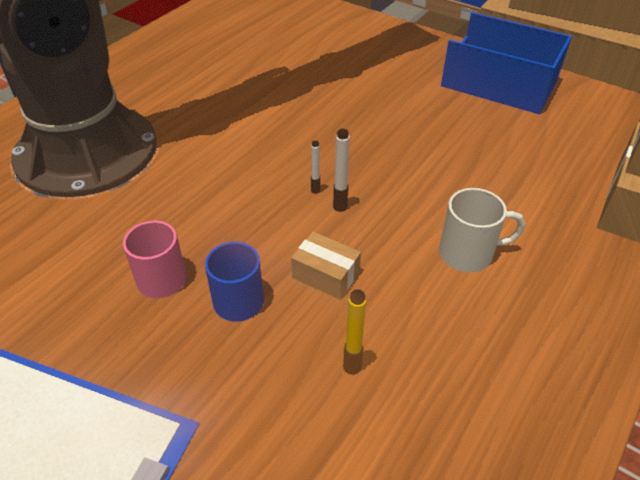

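View pics/top0.png

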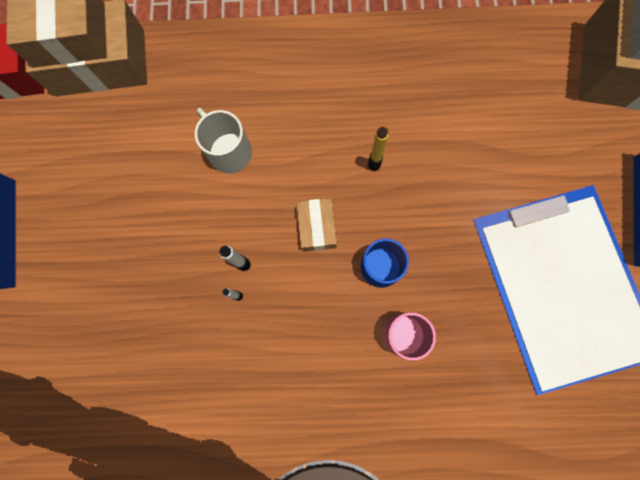

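Candidates for the white marker are the small white pen (scene 316,167; top 232,294), the large white one (scene 342,170; top 235,258) and the yellow one (scene 356,331; top 378,149). I choose the large white one. For the cup, the pink one is at scene (155,260) and the blue one at scene (235,281), top (385,263). I choose the blue cup.

Run:
```python
from h import *
a=cv2.imread("pics/scene0.png");b=cv2.imread("pics/top0.png")
g=lambda im,x,y,w,h,s:cv2.resize(im[y:y+h,x:x+w],None,fx=s,fy=s,interpolation=cv2.INTER_CUBIC)
r1=np.hstack([g(a,300,120,66,100,6)[:, :396],g(b,210,240,66,100,6)[:, :396]])
cv2.imwrite("pics/crop.png",r1)
```

```text
(no output)
```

View pics/crop.png

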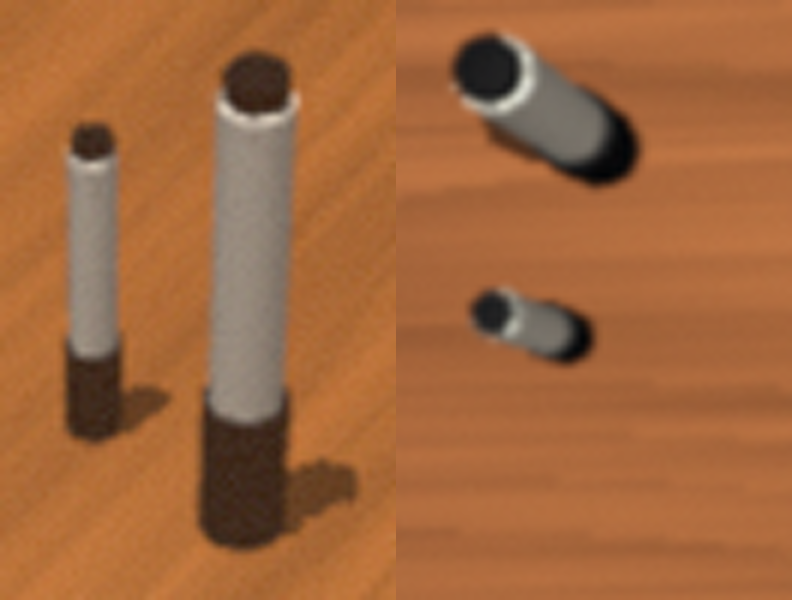

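The crop confirms the choice. The large marker's plug is at scene (342.8,131.3) and top (225.2,251), and its foot is at scene (340.3,207.8) and top (243.3,263.8). The small pen stands beside it.

Run:
```python
from h import *
np.set_printoptions(precision=1,suppress=True)
s=camera("scene");t=camera("top")
for n,p,q in [("plugtop",(342.8,131.3),(225.2,251)),("foot",(340.3,207.8),(243.3,263.8)),
 ("cuprim",(234.5,261.5),(385,262.5)),("smalltop",(315.4,142.8),(226,291.5)),("pinkrim",(153,240),(411.7,336.5)),("yeltop",(358,296),(382,132)),("mugrim",(475,207),(220,133))]:
    print(n,*tri(ray(s,p),ray(t,q)))
# blue rim ellipse check
for c,nm in((s,"s"),(t,"t")):
    for r in silhouettes(c,"pen_cup_rim")[:2]:
        m=c["img"][r["region"]].mean(0)
        if m[2]>m[0]: P=np.argwhere(r["region"])[:,::-1];print(nm,cv2.minEnclosingCircle(P.astype(np.float32)),P.min(0),P.max(0))
from scipy.spatial.transform import Rotation as R
print(R.from_rotvec(arm.get_obs()["eef_rot"]).as_matrix())
```

```text
plugtop [454.9 136.2 151.2] 0.618512721608018
foot [455.9 138.   -1.8] 2.0718701909005226
cuprim [ 441. -101.   80.] 3.0679861638406276
smalltop [400.2 145.7 100.3] 0.0658656010487579
pinkrim [ 325.6 -135.2   81.1] 3.1323748297963796
yeltop [ 631.  -100.9  146.6] 0.22141411710761982
mugrim [662.1 159.6  95.6] 0.24861133284700393
s ((235.31753540039062, 281.314697265625), 39.878700256347656) [205 242] [262 320]
t ((383.5, 263.0), 25.401870727539062) [360 238] [408 287]
[[-0.9  0.4  0. ]
 [ 0.4  0.9  0. ]
 [-0.   0.  -1. ]]
```

```bash
cat >> h.py <<'E'
from scipy.spatial.transform import Rotation as R
from scipy.optimize import least_squares
def go(P,yaw0=False):
    """print turn needed to bring tool y to world +-y, and shift in the turned tool frame to TCP P"""
    o=arm.get_obs();M=R.from_rotvec(o["eef_rot"]).as_matrix()
    y=M[:2,1];s=np.sign(y[1]);turn=np.degrees(np.arctan2(s*y[0],s*y[1]))  # ccw world turn needed
    M2=M@R.from_euler("z",-turn,degrees=True).as_matrix()
    d=np.array(P)-o["position"]
    print("pos",o["position"],"tilt",M[:,2],"turn",-turn,"now",M.T@d,"turned",M2.T@d)
E
python3 - <<'E'
from h import *
np.set_printoptions(precision=2,suppress=True)
s=camera("scene");t=camera("top")
a=np.linspace(0,6.283,60)
def b(c,x,y,z):
    Q=np.array([proj(c,[x+36*np.cos(k),y+36*np.sin(k),z]) for k in a]);return Q.min(0),Q.max(0)
for z in(80,85):
    print(z,b(s,441,-101,z),b(t,441,-101,z))
for c in(s,t):
    i=c["img"].astype(int);x0,x1,y0,y1=(195,275,235,325) if c is s else (350,420,230,295)
    m=np.zeros((480,640),bool);m[y0:y1,x0:x1]=(i[...,2]>i[...,0]*1.2)[y0:y1,x0:x1]
    P=np.argwhere(m)[:,::-1];print(P.min(0),P.max(0))
go([455,137,379])
E
```

```text
80 (array([205.8 , 241.69]), array([260.71, 283.  ])) (array([361.47, 239.55]), array([407.1 , 284.66]))
85 (array([205.29, 239.17]), array([260.45, 280.52])) (array([361.66, 238.97]), array([407.59, 284.37]))
[205 242] [262 320]
[361 238] [408 286]
pos [236.35 578.59 404.74] tilt [ 0.  0. -1.] turn -22.22159059996041 now [-369.42 -326.1    25.73] turned [-218.65 -441.59   25.73]
```

carry_out(targets=[0, 0, 0, -7.4, 0, 0, 0, -7.4, 0, 0, 0, -7.4, -15, -30, 0, 0, -15, -30, 0, 0, -15, -30, 0, 0, -15, -30, 0, 0, -15, -30, 0, 0, -15, -30, 0, 0, -15, -30, 0, 0], fingers=1)

```text
time: 1.8
position: [341.8, 367.2, 404.9]
eef_rot: [0.001, 3.141, 0.001]
force: [0.6, -0.5, -0.1]
gripper_width: 1.0
grasp_force: 0.0
```

carry_out(targets=[-15, -30, 0, 0, -15, -30, 0, 0, -15, -30, 0, 0, -15, -30, 0, 0, -15, -30, 0, 0, -15, -30, 0, 0, -15, -30, 0, 0, -8, -20, 0, 0, 0, 0, 0, 0, 0, 0, 0, 0])

```text
time: 2.8
position: [454.2, 138.5, 404.8]
eef_rot: [0.002, 3.142, 0.001]
force: [1.0, 1.0, -0.3]
gripper_width: 1.0
grasp_force: 0.0
```

Run:
```python
from h import *
np.set_printoptions(precision=2,suppress=True)
s=camera("scene");t=camera("top");cv2.imwrite("pics/s1.png",np.hstack([s["img"],t["img"]])[:,:,::-1][100:400,200:1000])
go([455,137,279])
```

```text
pos [453.83 139.51 404.79] tilt [-0.  0. -1.] turn 0.056721946393784604 now [ -1.17  -2.57 125.79] turned [ -1.17  -2.57 125.79]
```

View pics/s1.png

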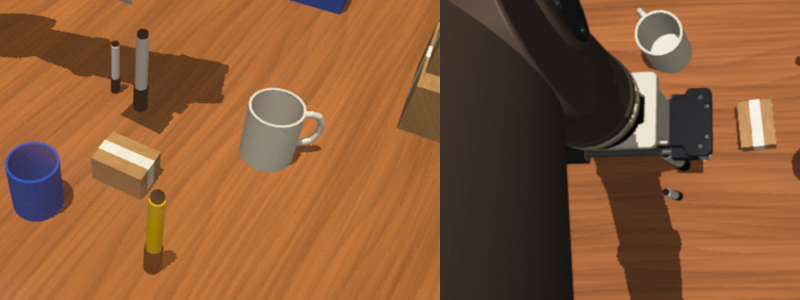

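Nothing has moved: the large marker is still at scene (342,170). In the top view the gripper hides it and the small pen is clear of the fingers. Descending now.

carry_out(targets=[-1, -2, 20, 0, 0, 0, 20, 0, 0, 0, 20, 0, 0, 0, 20, 0, 0, 0, 20, 0, 0, 0, 16, 0, 0, 0, 10, 0, 0, 0, 0, 0, 0, 0, 0, 0, 0, 0, 0, 0])

```text
time: 3.9
position: [455.5, 136.8, 279.5]
eef_rot: [0.0, 3.14, 0.001]
force: [0.4, 0.4, -0.2]
gripper_width: 0.999
grasp_force: 0.0
```

Run:
```python
from h import *
np.set_printoptions(precision=2,suppress=True)
s=camera("scene");cv2.imwrite("pics/s2.png",s["img"][:,:,::-1][50:350,100:500])
go([455,137,279])
```

```text
pos [455.46 136.75 279.51] tilt [ 0.  0. -1.] turn -0.012769579439642513 now [0.46 0.25 0.51] turned [0.46 0.25 0.51]
```

View pics/s2.png

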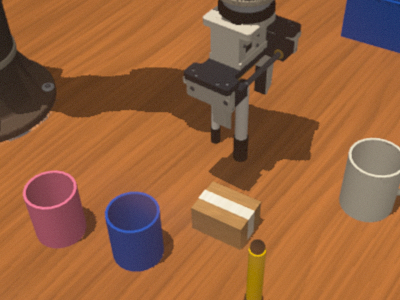

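The marker's foot is at crop (240,152), standing between the open fingers with the small pen free beside it. Closing.

carry_out(targets=[0, 0, 0, 0, 0, 0, 0, 0, 0, 0, 0, 0, 0, 0, 0, 0, 0, 0, 0, 0, 0, 0, 0, 0, 0, 0, 0, 0, 0, 0, 0, 0, 0, 0, 0, 0, 0, 0, 0, 0], fingers=0, newtons=15)

```text
time: 4.95
position: [455.2, 136.5, 278.7]
eef_rot: [-0.001, -3.142, -0.0]
force: [0.5, 0.0, 0.4]
gripper_width: 0.215
grasp_force: 15.0
```

carry_out(targets=[0, 0, -5, 0, 0, 0, -10, 0, 0, 0, -20, 0, 0, 0, -20, 0, 0, 0, -20, 0, 0, 0, -20, 0, 0, 0, -15, 0, 0, 0, -10, 0, 0, 0, 0, 0, 0, 0, 0, 0])

```text
time: 5.95
position: [455.0, 136.4, 398.6]
eef_rot: [-0.001, -3.142, -0.0]
force: [0.0, 0.3, -0.0]
gripper_width: 0.216
grasp_force: 15.0
```

Run:
```python
from h import *
np.set_printoptions(precision=2,suppress=True)
go([441,-102,399])
```

```text
pos [455.   136.44 398.57] tilt [-0.  0. -1.] turn -0.021177438280710583 now [  13.92 -238.44   -0.43] turned [  14.   -238.44   -0.43]
```

carry_out(targets=[0, -10, 0, 0, 2, -25, 0, 0, 2, -35, 0, 0, 2, -35, 0, 0, 2, -35, 0, 0, 2, -35, 0, 0, 2, -35, 0, 0, 2, -20, 0, 0, 0, -8, 0, 0, 0, 0, 0, 0])

```text
time: 6.95
position: [440.7, -102.4, 398.3]
eef_rot: [-0.004, -3.141, 0.0]
force: [-0.3, 1.0, -0.1]
gripper_width: 0.213
grasp_force: 15.0
```

Run:
```python
from h import *
np.set_printoptions(precision=2,suppress=True)
s=camera("scene");t=camera("top")
im=np.hstack([s["img"][150:350,130:330],t["img"][160:360,280:480]])
cv2.imwrite("pics/s3.png",cv2.resize(im,None,fx=2,fy=2)[:,:,::-1])
o=arm.get_obs()["position"];go([441,-102,284])
print(proj(s,[o[0],o[1],o[2]-279]),proj(s,[441,-102,85]))
```

```text
pos [ 441.14 -100.6   398.37] tilt [-0.  0. -1.] turn 0.025675343716956633 now [  0.07  -1.45 114.37] turned [  0.06  -1.45 114.37]
[np.float64(230.4910441772459), np.float64(241.1654335135943)] [np.float64(232.44592930200574), np.float64(259.6599008745443)]
```

View pics/s3.png

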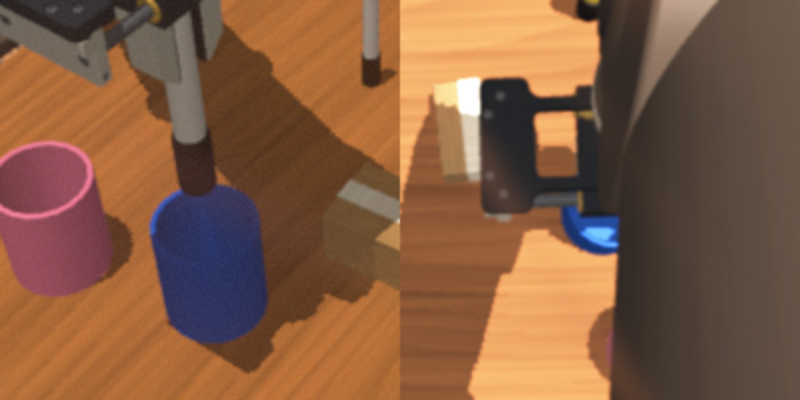

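The marker's foot is at scene (228,243) and hangs over the mouth of the blue cup, centred at (232,260) at rim level. It lines up to within about 3 mm, so I lower it.

carry_out(targets=[0, -1, 10, 0, 0, 0, 15, 0, 0, 0, 15, 0, 0, 0, 15, 0, 0, 0, 15, 0, 0, 0, 15, 0, 0, 0, 15, 0, 0, 0, 8, 0, 0, 0, 0, 0, 0, 0, 0, 0])

```text
time: 8.05
position: [441.2, -102.2, 290.8]
eef_rot: [0.0, -3.141, -0.0]
force: [-0.1, 0.1, -1.1]
gripper_width: 0.219
grasp_force: 15.0
```

carry_out(targets=[0, 0, 1.5, 0, 0, 0, 1.5, 0, 0, 0, 1, 0, 0, 0, 0, 0, 0, 0, 0, 0])

```text
time: 8.55
position: [441.1, -102.5, 286.8]
eef_rot: [0.001, 3.141, 0.0]
force: [-0.2, 0.3, -0.6]
gripper_width: 0.212
grasp_force: 15.0
```

carry_out(targets=[0, 0, 1, 0, 0, 0, 1, 0, 0, 0, 1, 0, 0, 0, 0, 0, 0, 0, 0, 0])

```text
time: 9.05
position: [441.1, -102.5, 283.7]
eef_rot: [0.001, 3.142, 0.0]
force: [0.1, 0.9, 0.4]
gripper_width: 0.213
grasp_force: 15.0
```

Run:
```python
from h import *
s=camera("scene")
cv2.imwrite("pics/s4.png",cv2.resize(s["img"][120:350,110:330],None,fx=2.5,fy=2.5)[:,:,::-1])
print(arm.get_obs()["force"],arm.get_obs()["position"])
```

```text
[-0.44800093  0.51737463 -0.00590211] [ 441.12678182 -102.50508234  283.70074741]
```

View pics/s4.png

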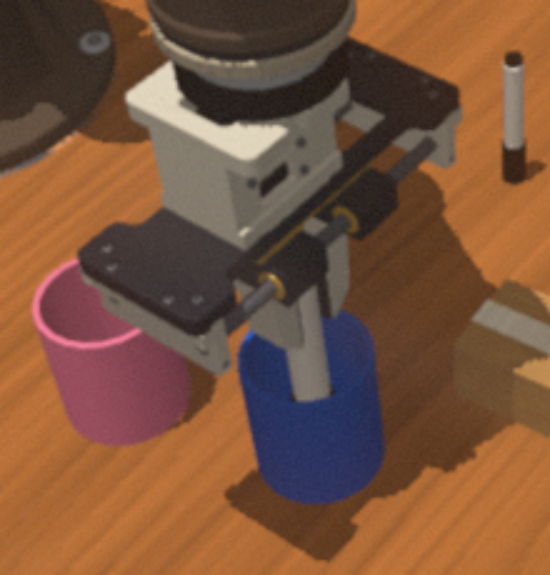

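The marker is inside the cup, with its barrel entering the mouth at crop (312,385). I go down gently until I feel the floor.

carry_out(targets=[0, 0, 0.7, 0, 0, 0, 0.7, 0, 0, 0, 0, 0, 0, 0, 0, 0])

```text
time: 9.5
position: [441.8, -102.6, 283.3]
eef_rot: [0.001, 3.139, 0.0]
force: [-1.8, 1.1, 13.9]
gripper_width: 0.217
grasp_force: 15.0
```

Contact with the floor: 14 N upward at z = 283.3. That matches the expected 283.7. I release with a slow, partial opening first.

carry_out(targets=[0, 0, -0.5, 0, 0, 0, 0, 0, 0, 0, 0, 0, 0, 0, 0, 0])

```text
time: 9.9
position: [441.6, -102.6, 283.4]
eef_rot: [0.001, 3.14, 0.0]
force: [-0.4, 0.1, 8.0]
gripper_width: 0.215
grasp_force: 15.0
```

carry_out(targets=[0, 0, 0, 0, 0, 0, 0, 0, 0, 0, 0, 0, 0, 0, 0, 0, 0, 0, 0, 0, 0, 0, 0, 0, 0, 0, 0, 0, 0, 0, 0, 0], fingers=0.8)

```text
time: 10.7
position: [441.1, -102.5, 282.8]
eef_rot: [0.001, 3.142, 0.0]
force: [-0.8, -0.1, 0.0]
gripper_width: 0.792
grasp_force: 0.0
```

carry_out(targets=[0, 0, -5, 0, 0, 0, -15, 0, 0, 0, -25, 0, 0, 0, -30, 0, 0, 0, -30, 0, 0, 0, -30, 0, 0, 0, -20, 0, 0, 0, -10, 0, 0, 0, 0, 0, 0, 0, 0, 0])

```text
time: 11.7
position: [440.8, -102.4, 447.0]
eef_rot: [-0.001, -3.141, -0.0]
force: [-0.1, -0.3, 0.5]
gripper_width: 0.799
grasp_force: 0.0
```

Run:
```python
from h import *
s=camera("scene")
cv2.imwrite("pics/s5.png",s["img"][:,:,::-1])
```

```text
(no output)
```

View pics/s5.png

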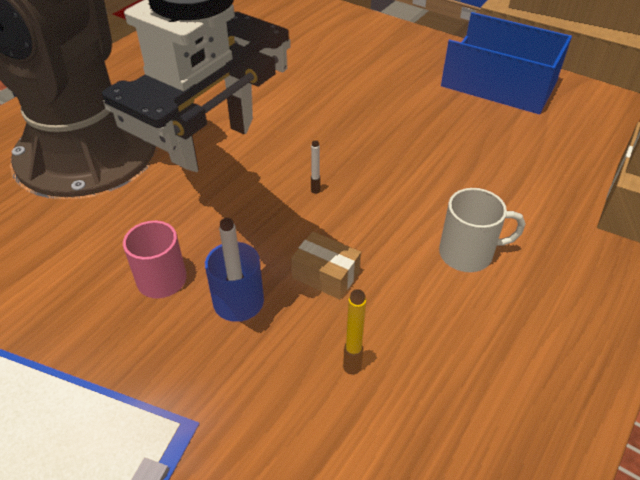

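The marker stands in the blue cup, plug at (227,225) and barrel into the mouth at (233,275). The cup, yellow marker and mug are where they were, and the gripper is clear.

```bash
python3 -c "from bench import arm;print(arm.sign_off())"
```

```text
the job is handed in; nothing more can be done
None
```

The large white marker stands cap down on the floor of the blue cup, lowered in before release; the cup, yellow marker and mug look unmoved, and I handed the job in at about 12 s.

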